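# Lay the tall bottle down on the slant cradle

### The arm

A 6-joint arm with a two-finger parallel gripper is mounted at the origin on the work surface. World frame = base frame: x ahead of the robot, y to its left, z up, the work surface at z = 0. Lengths are in m, angles in degrees, forces in N, time in s.
With the tool pointing down it reaches from about 0.4 to 0.825 m from the base axis. Payload 7 kg.
Tool frame: the origin (TCP) lies between the finger pads; the fingertips stand 19 mm ahead of it and the grasp point (between the pads) is the TCP; z points along the fingers, y is the line along which they close (so a half turn about z gives the same grasp; the last joint's range is limited). The gripper opens to 88 mm and grips with 3 to 60 N. Pads are 19 mm wide; open, the fingers measure 130 mm over their backs; the gripper's body (78 mm by 193 mm) begins 47 mm behind the grasp point.
Start: joints at [87.153, 20.546, 0.682, 0, -70.136, -16.507], TCP at [0.224, 0.637, 0.219] pointing down, gripper open.
Joint ranges: [-176.03, 176.03], [-82.01, 121.73], [-58.28, 71.71], [-173.87, 95.51], [-174.79, -0.11], [-173.66, 173.66]. Speed limits (degrees/s): [136.94, 136.94, 172.46, 180, 180, 180].

### API

Orientations are given as [roll, pitch, yaw] about the fixed x, y, z axes, in that order (R = Rz(yaw) Ry(pitch) Rx(roll)).
In Python, from plant import get_obs, snapshot, close_job, spot_in, spot_point gives the robot as it stands.
- The arm moves only by the tool play_rows, never from a script. Its argument "plan" is a list of rows, each a list of 6 numbers: the shift along the tool's x, y, z in cm, then the turn, a rotation vector about the tool's x, y, z in degrees. A call has 1 to 20 rows; each row shifts and turns the commanded pose from where the row before left it, along the tool's axes as they then stand; what a row does not reach is not made up. A row lasts 1/12 s, in which the tool goes at most 41.7 mm and 7.16 degrees, less where a joint would pass 70% of its speed; a pose out of reach is approached as far as the arm can. A call is refused whole if a number of a shift passes 4.17 or a number of a turn 7.16, either way. A call with a gripper value outside its range is refused whole. "grip" is the finger opening in cm, from 0 to 8.76, set as the call begins (left out, the last holds). The fingers move at their own pace and stop on an object; the grip force is fixed at half the most. Time passes only in rows, so rows that do not move let the fingers close. It gives the time, the measured TCP pose, the force, the opening and the grip force at its end, in the units of the state.
- get_obs(): the state, without advancing time (a new reading comes with each control period).
- snapshot(name): name is "side" or "top"; returns a dict with "frame" (420x560x3 uint8, red, green, blue), "fx", "fy", "cx", "cy" (pixels), "position" and "attitude" of the camera in the world. Camera axes: x right, y down, z forward; pixel columns grow to the right and rows downward; lengths in m; the calibration is good to about 2 mm. A picture is of the moment at which its call begins. There is no depth.
- close_job(): hands the job in; it is judged then, once.
Trained networks look in the newest picture that a camera, given by its name, has taken for a name from the list of things; names that differ only in an ending like _2 or _b are one class to them, and where a whole thing is asked for, a point or a joint stands for the part that bears it (a point fixed in the world has none). Each returns a list of dicts, best first, with "score" (0 to 1); they miss things now and then, are a little off and sometimes report something else, mostly with a low value. They report only what shows in the picture. A call takes as long as a camera call. They do not tell look-alikes from the thing itself.
- spot_in(camera, thing): "position" ([x, y, z] in m, in world coordinates, good to about 4 mm: the middle of the surface that is visible of it).
- spot_point(camera, thing): "position" ([x, y, z] in m, in world coordinates, good to about 4 mm: a listed point, or the origin of a listed thing).
The state is a dict: "clock": time; "joint_pos": joint angles; "qvel": joint speeds; "tau": joint torques, N m; "tool_pos": TCP position; "orientation": TCP orientation; "force": force on the tool from outside, world axes, zero at the start; "moment": the same for the moment, N m; "opening": finger opening in m; "gripper_force": force on a finger pad.
Only numpy, scipy, OpenCV 4.12 (cv2) and the standard library are available. Lean on these libraries where they do the work, as an engineer would, in place of code of your own. Each camera call takes 0.05 s, during which the arm holds its last target. There are 200 camera calls.

### The job

Tip the tall white bottle over, out of its upright position, so that it ends lying back on the padded bar of its cradle, between the two blue posts, with its foot still on the cradle's plate. Use only the fingertips and steady it all the way down so that it lands gently: do not let it drop or slam, and do not lift or carry it. Leave the other glassware where it stands.

Things in the scene. Friction and masses are not known exactly. Their poses are not given: they have to be found in the camera images.
- bottle: Tall closed white square bottle, 45 x 45 x 200 mm, loose, 0.2-0.4 kg, yellow labels, blue cap; straight sides to 150 mm, then shoulder and 28 mm neck. Stands on the cradle's plate, faces nearly parallel to the cradle's. Origin: centre of the underside; z runs to the cap, -x is the side it must be tipped to. Centre of mass about 85 mm up.
- cap (a point): Centre of the bottle's blue cap: 32 mm diameter, 28 mm tall; this point is on the bottle's axis, 186 mm above its underside and 14 mm below its top. Axes as the bottle's.
- toe (a point): Middle of the bottle's lower edge on its -x side (22.5 mm from its axis, at the underside): the edge it tips about, which stays down on the plate. Tipped about 15 degrees, the bottle passes its balance and falls on its own unless something already waits on the -x side to carry it.
- cradle: Fixed cradle, yaw within 23 degrees: plate 230 x 100 mm, x -110 to +120, top 8 mm above the bench; blue kerb across it at x +104 to +114, top 32 mm, a few mm behind the bottle, which stands near x +75, y 0; padded bar across it at x -63, see point rest. Origin on the bench; x runs from bar to kerb, mostly away from the robot; z up. Axes level.
- rest (a point): Middle of the top of the padded rest bar (16 mm diameter, along the cradle's y), 49.5 mm above the bench. Blue posts at its ends: inner faces 76 mm apart, 18 mm thick in x, tops 78 mm high. The bottle comes to lie on it about 70 degrees from upright, its cap clear beyond the bar, about 130 mm to -x of the cradle's origin and 90 mm high.
- amber_bottle: Amber glass bottle with black cap, 56 mm diameter, 130 mm tall, loose, to be left alone. Origin: centre of its underside.
- sample_jar: Clear jar with red lid, 60 mm diameter, 70 mm tall, loose, to be left alone. Origin: centre of its underside.
- beaker: Empty glass beaker, 68 mm diameter at the rim, 85 mm tall, loose, to be left alone. Origin: centre of its underside.
Mind the look-alikes: they are no part of the job. Of the things that look like the bottle, the smallest one is meant. Leave any orange look-alike of the cradle alone.

How it is judged (in metres and radians):
At the end, for the whole second after the job is handed in: The bottle lies at rest over the bar: tilted 1.08 to 1.42 rad from upright, its toe edge on the plate (under 20 mm above the bench, 20 to 108 mm in +x and within 35 mm in y of the cradle's origin), its cap beyond the bar (more than 70 mm in -x) and within 40 mm of the cradle's middle line (angle between bottle's own z axis and vertical between 1.08 and 1.42 rad and z of toe in the frame of cradle below 0.02 m and x of toe in the frame of cradle between 0.02 and 0.108 m and y of toe in the frame of cradle between -0.035 and 0.035 m and x of cap in the frame of cradle below -0.07 m and y of cap in the frame of cradle between -0.04 and 0.04 m and linear speed of bottle below 0.02 m/s and angular speed of bottle below 0.1 rad/s); the robot touches nothing.
It fails at once if the bottle falls or slams: it turns faster than 5 rad/s (left to fall it reaches about 8) (angular speed of bottle above 5 rad/s).
It fails at once if the bottle is lifted: its toe edge comes more than 27 mm above the bench (height (world z) of toe above 0.027 m).
It fails at once if the bottle is tipped back-to-front or off the cradle: its toe leaves the plate (x of toe in the frame of cradle above 0.125 m or x of toe in the frame of cradle below -0.02 m).
It fails at once if the amber bottle, jar or beaker is moved more than 20 mm (distance of any of amber_bottle, sample_jar, beaker from where it was at the start of the episode above 0.02 m).
It fails at once if the arm or the gripper's body, not the fingers, pushes the bottle (over 3 N) (contact force between the arm and bottle above 3 N).
It also fails if it takes over 50 s, if anything falls off the work surface, if the arm or the gripper's body presses on something with over 40 N, if the wrist force passes 120 N, or if a joint passes its speed limit or range.

## Working session

There is one attempt and no reset: what is moved stays moved. The work goes in short steps, Python scripts to look and compute and a tool call to move; the robot and the scene stay as the last step left them, time stands still between calls to the robot, and variables do not carry over. Pictures are saved under pics/ and viewed, at most 10 in all, crops included, and the job is handed in when it is done.

Besides the shell and the picture viewer there is one more tool, called after "Emit:" as name(argument=value, ...), one argument or row to a line, values as JSON. play_rows: Moves the arm, as the interface text tells. Its arguments: {"type":"object","properties":{"plan":{"type":"array","items":{"type":"array","items":{"type":"number"}}},"grip":{"type":"number"}},"required":["plan"]}

```bash
mkdir -p pics
python3 - <<'E'
from plant import *
import cv2,numpy as np
ims=[]
for c in ("side","top"):
    s=snapshot(c); cv2.imwrite(f"pics/{c}0.png",s["frame"][:,:,::-1])
    print(c,s["fx"],s["cx"],s["cy"],s["position"],s["attitude"])
    for t in ("bottle","cap","toe","cradle","rest","amber_bottle","sample_jar","beaker"):
        for d in spot_point(c,t): print(c,t,np.round(d["position"],3),round(d["score"],2))
print(get_obs())
E
```

```text
side 433.16129792300535 277.72985409048727 200.31168156120577 [0.31482278 0.60303393 0.74070964] [-134.38108119    0.27548933 -152.54442655]
side bottle [ 0.512  0.306 -0.001] 0.74
side bottle [0.686 0.11  0.007] 0.59
side bottle [0.754 0.258 0.   ] 0.58
side cap [0.751 0.26  0.262] 0.91
side cap [0.684 0.114 0.195] 0.9
side cap [0.808 0.128 0.266] 0.69
side cap [ 0.622 -0.055  0.004] 0.68
side toe [0.836 0.146 0.001] 0.95
side toe [0.662 0.11  0.008] 0.86
side toe [0.786 0.255 0.001] 0.56
side cradle [ 0.368 -0.119  0.002] 0.92
side cradle [0.609 0.114 0.   ] 0.9
side rest [ 0.309 -0.104  0.05 ] 0.63
side rest [0.55  0.104 0.049] 0.61
side amber_bottle [ 0.637  0.29  -0.003] 0.65
side sample_jar [ 0.627 -0.054  0.003] 0.72
side sample_jar [ 0.513  0.305 -0.001] 0.15
side beaker [0.513 0.303 0.001] 0.86
top 476.13989066902616 281.6051653351095 212.92990849855795 [0.44557335 0.07750949 1.13000192] [-171.02833995    0.63912493  -90.18685543]
top bottle [0.686 0.114 0.009] 0.72
top bottle [ 0.806  0.133 -0.002] 0.71
top bottle [ 0.755  0.255 -0.002] 0.66
top cap [0.807 0.132 0.258] 0.94
[... 494 characters left out ...]
r [ 0.622 -0.056  0.002] 0.16
{'clock': 0.9, 'joint_pos': array([ 8.71529544e+01,  2.05417127e+01,  6.83063193e-01, -2.25888979e-03,
       -7.01361891e+01, -1.65073731e+01]), 'qvel': array([ 0.0168962 , -0.06299551, -0.03538858,  0.03955548, -0.03975297,
        0.0064151 ]), 'tau': array([-8.08942059e-04, -5.82362151e+01,  2.93298876e+01,  7.00295135e+00,
        1.25236574e-02, -1.44519345e-05]), 'tool_pos': array([0.22369326, 0.6368337 , 0.21901503]), 'orientation': array([-1.79995655e+02,  3.50353192e-03, -1.93551861e+01]), 'force': array([-1.03764512,  0.27141581, -0.06377206]), 'moment': array([0.0375179 , 0.01039374, 0.00285676]), 'gripper_force': 0.0, 'opening': 0.08756465250147058}
```

View pics/side0.png

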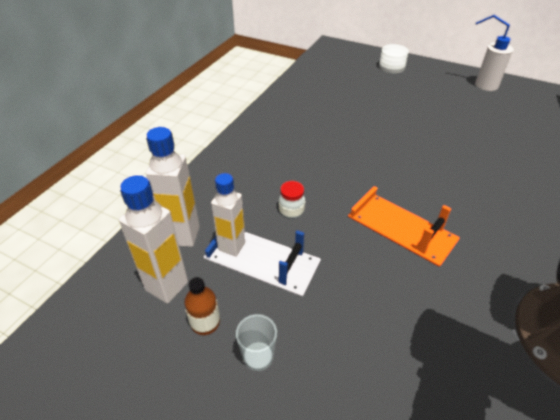

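View pics/top0.png

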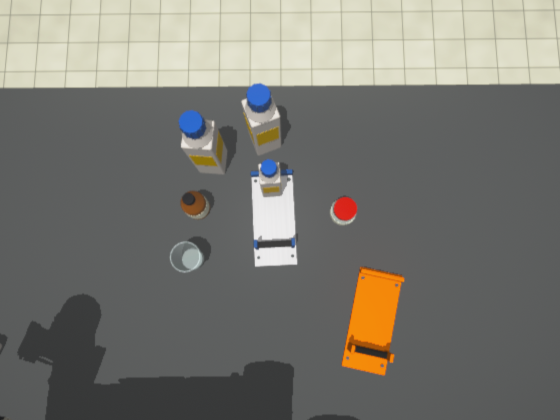

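The small bottle (side ~(228,215), top ~(270,175)) stands on the white cradle, with the bar at top ~(275,243). Two larger look-alikes are behind it. Cradle yaw is about 3°. I'll grip the cap across y and swing it down about the toe. First I'll move over the free end and check that a 70° tilt is reachable.

Emit:
play_rows(
  plan=[
    [0, 0, -2.8, 0, 0, 0],
    [0, 0, -2.8, 0, 0, 0],
    [0, 0, -2.8, 0, 0, 0],
    [0, 0, -2.8, 0, 0, 0],
    [2.7, 2.57, 0, 0, 0, 0],
    [2.73, 2.57, 0, 0, 0, 0],
    [2.73, 2.57, 0, 0, 0, 0],
    [2.73, 2.57, 0, 0, 0, 0],
    [2.73, 2.57, 0, 0, 0, 0],
    [2.73, 2.57, 0, 0, 0, 0],
    [2.73, 2.57, 0, 0, 0, 0],
    [2.73, 2.57, 0, 0, 0, 0],
    [2.73, 2.57, 0, 0, 0, 0],
    [2.73, 2.57, 0, 0, 0, 0],
    [2.73, 2.57, 0, 0, 0, 0],
    [2.73, 2.57, 0, 0, 0, 0],
    [2.73, 2.57, 0, 0, 0, 0],
    [2.73, 2.57, 0, 0, 0, 0],
    [2.73, 2.57, 0, 0, 0, 0],
    [2.73, 2.57, 0, 0, 0, 0],
  ],
)

```text
clock: 2.57
tool_pos: [0.4997, 0.1024, 0.3315]
orientation: [-179.9, -0.0, -19.3]
force: [0.7, 0.2, -0.9]
opening: 0.0878
gripper_force: 0.0
```

Emit:
play_rows(
  plan=[
    [0, 0, 0, 0, 0, -5.6],
    [0, 0, 0, 0, 0, -5.6],
    [0, 0, 0, 0, 0, -5.6],
    [0, 0, 0, 0, 0, -5.6],
    [0, 0, 0, 0, 0, 0],
    [0, 0, 0, 0, 0, 0],
  ],
)

```text
clock: 3.07
tool_pos: [0.4992, 0.1041, 0.3311]
orientation: [-180.0, -0.0, 2.9]
force: [-0.1, -0.6, 0.2]
opening: 0.0876
gripper_force: 0.0
```

```bash
cat > h.py <<'E'
from plant import *
import numpy as np
np.set_printoptions(precision=4,suppress=True)
def st():
    o=get_obs()
    for k in ("clock","joint_pos","tool_pos","orientation","force","opening","gripper_force"): print(k,o[k])
E
python3 -c "from h import *; st()"
```

```text
clock 3.0667
joint_pos [ 33.8735   1.5652  -8.806    0.0005 -79.618   58.9917]
tool_pos [0.4992 0.1041 0.3311]
orientation [-179.9948   -0.0095    2.8652]
force [-0.0721 -0.6196  0.2021]
opening 0.08758483276964268
gripper_force 0.0
```

Emit:
play_rows(
  plan=[
    [0, 0, 0, 0, 5, 0],
    [0, 0, 0, 0, 5, 0],
    [0, 0, 0, 0, 5, 0],
    [0, 0, 0, 0, 5, 0],
    [0, 0, 0, 0, 5, 0],
    [0, 0, 0, 0, 5, 0],
    [0, 0, 0, 0, 5, 0],
    [0, 0, 0, 0, 5, 0],
    [0, 0, 0, 0, 5, 0],
    [0, 0, 0, 0, 5, 0],
    [0, 0, 0, 0, 5, 0],
    [0, 0, 0, 0, 5, 0],
    [0, 0, 0, 0, 5, 0],
    [0, 0, 0, 0, 5, 0],
    [0, 0, 0, 0, 0, 0],
    [0, 0, 0, 0, 0, 0],
  ],
)

```text
clock: 4.4
tool_pos: [0.5435, 0.1211, 0.4564]
orientation: [179.3, -59.8, 2.2]
force: [-0.9, -1.4, -0.2]
opening: 0.0882
gripper_force: 0.0
```

```bash
python3 -c "from h import *; st()"
```

```text
clock 4.4
joint_pos [ 27.6964 -25.0095 -58.2291  90.5609 -22.4591 -14.1412]
tool_pos [0.5435 0.1211 0.4564]
orientation [179.3269 -59.7879   2.2413]
force [-0.8705 -1.3641 -0.2339]
opening 0.08816502183109343
gripper_force 0.0
```

Emit:
play_rows(
  plan=[
    [0, 0, 0, 0, -5, 0],
    [0, 0, 0, 0, -5, 0],
    [-2.37, 0.13, 1.45, 0, 0, 0],
    [-2.37, 0.13, 1.45, 0, 0, 0],
    [-2.37, 0.13, 1.45, 0, 0, 0],
    [-2.37, 0.13, 1.45, 0, 0, 0],
    [-2.37, 0.13, 1.45, 0, 0, 0],
    [-2.37, 0.13, 1.45, 0, 0, 0],
    [-2.37, 0.13, 1.45, 0, 0, 0],
    [-2.37, 0.13, 1.45, 0, 0, 0],
    [-2.37, 0.13, 1.45, 0, 0, 0],
    [-2.37, 0.13, 1.45, 0, 0, 0],
    [-2.37, 0.13, 1.45, 0, 0, 0],
    [0, 0, 0, 0, 0, 0],
    [0, 0, 0, 0, 0, 0],
  ],
)

```text
clock: 5.65
tool_pos: [0.5919, 0.1437, 0.2992]
orientation: [177.2, -45.7, 1.5]
force: [-0.9, -0.0, 0.2]
opening: 0.0877
gripper_force: 0.0
```

```bash
python3 -c "from h import *; st()"
```

```text
clock 5.65
joint_pos [ 23.201   -9.2868 -58.231   95.363  -18.0609 -21.3724]
tool_pos [0.5919 0.1437 0.2992]
orientation [177.2315 -45.6773   1.5383]
force [-0.8642 -0.0038  0.24  ]
opening 0.08770760765514335
gripper_force 0.0
```

```bash
cat > kin.py <<'E'
import numpy as np
from scipy.spatial.transform import Rotation as R
from scipy.optimize import least_squares
np.set_printoptions(precision=4,suppress=True)
LO=np.array([-176.03,-82.01,-58.28,-173.87,-174.79,-.11]);HI=np.array([176.03,121.73,71.71,95.51,-.11,173.66]);LO[5]=-173.66
Q=np.array([[87.153,20.542,.683,-.0023,-70.136,-16.507],[33.8735,1.5652,-8.806,.0005,-79.618,58.9917],[27.6964,-25.0095,-58.2291,90.5609,-22.4591,-14.1412],[23.201,-9.2868,-58.231,95.363,-18.0609,-21.3724]])
P=np.array([[.22369,.63683,.21902],[.4992,.1041,.3311],[.5435,.1211,.4564],[.5919,.1437,.2992]])
O=np.array([[-179.996,.0035,-19.355],[-179.995,-.0095,2.8652],[179.3269,-59.7879,2.2413],[177.2315,-45.6773,1.5383]])
rot=lambda ax,a:R.from_rotvec(np.array(ax)*np.radians(a)).as_matrix()
def fk(q,p,s4=1,s6=1):
    h,a1,L2,a3,L3,d3,d5,Lt=p
    A=rot([0,0,1],q[0]); x=np.array([0,0,h])+A@[a1,0,0]
    A=A@rot([0,1,0],q[1]); x=x+A@[0,0,L2]
    A=A@rot([0,-1,0],q[2]); x=x+A@[L3,d3,a3]
    A=A@rot([s4,0,0],q[3])@rot([0,-1,0],q[4]); x=x+A@[Lt,d5,0]   # tool along x here
    A=A@rot([s6,0,0],q[5])
    return x,A
def fit(s4,s6):
    # fixed tool mount: A@M = Rtool
    M=R.from_matrix([fk(q,np.zeros(8),s4,s6)[1].T@R.from_euler('xyz',o,degrees=True).as_matrix() for q,o in zip(Q,O)])
    m=M.mean(); er=np.degrees([ (m.inv()*k).magnitude() for k in M])
    r=least_squares(lambda p:np.r_[np.concatenate([fk(q,p,s4,s6)[0]-x for q,x in zip(Q,P)]),1e-4*(p-P0)],P0)
    return m,er,r
P0=np.array([.3,0,.5,0,.5,-.1,-.1,.3])
if __name__=="__main__":
    for s4 in(1,-1):
        for s6 in(1,-1):
            m,er,r=fit(s4,s6); print(s4,s6,er,r.x,np.abs(r.fun[:12]).max(),m.as_matrix().ravel())
E
python3 kin.py
```

```text
1 1 [168.9095  32.4568  24.0599  15.1298] [ 0.2494  0.0692  0.6294 -0.0042  0.3862 -0.2841  0.0936  0.476 ] 0.043008528188036244 [-0.1739 -0.4259  0.8879  0.7301 -0.6608 -0.1739  0.6608  0.618   0.4259]
1 -1 [84.0147 84.018  94.9697 85.3573] [ 0.2494  0.0692  0.6294 -0.0042  0.3862 -0.2841  0.0936  0.476 ] 0.043008528188036244 [ 0.2393 -0.3792  0.8938 -0.1138  0.9033  0.4137 -0.9642 -0.2008  0.173 ]
-1 1 [ 10.7023 140.2953   5.9704  20.4329] [ 0.1987 -0.      0.6016  0.0001  0.4636  0.     -0.1918  0.3856] 2.6995798851542352e-05 [-0.     -0.      1.     -0.9251  0.3796  0.     -0.3796 -0.9251 -0.    ]
-1 -1 [0.0002 0.0001 0.0002 0.    ] [ 0.1987 -0.      0.6016  0.0001  0.4636  0.     -0.1918  0.3856] 2.6995798851542352e-05 [-0. -0.  1. -1.  0. -0. -0. -1. -0.]
```

```bash
cat > ik.py <<'E'
from kin import *
m,er,r=fit(-1,-1); PP=r.x; M=m.as_matrix(); mid=(LO+HI)/2
def fkT(q): x,A=fk(q,PP,-1,-1); return x,A@M
def ik(x,T,q0,clip=True):
    f=lambda q:np.r_[(fkT(q)[0]-x)*10, R.from_matrix(fkT(q)[1]@T.T).as_rotvec()*2]
    s=least_squares(f,np.clip(q0,LO+.01,HI-.01),bounds=(LO,HI),x_scale=50,max_nfev=60)
    return s.x,np.abs(s.fun).max()
YAW=3.; TOE=np.array([.664,.111,.008])
def target(th,al,half=False,up=0.003):
    """bottle tilt th, tool tilt th-al"""
    c=np.radians(th); B=R.from_euler('xyz',[180,0,YAW],degrees=True).as_matrix()
    v=np.array([.0225*np.cos(c)-(.186+up)*np.sin(c),0,.0225*np.sin(c)+(.186+up)*np.cos(c)])
    x=TOE+rot([0,0,1],YAW)@v
    T=B@rot([0,1,0],th-al)
    if half:T=T@rot([0,0,1],180)
    return x,T
if __name__=="__main__":
    rng=np.random.default_rng(0)
    for al in (0,10,20,30):
      for half in (False,True):
        sols=[]
        for i in range(40):
            q,e=ik(*target(70,al,half),rng.uniform(LO,HI))
            if e<1e-3 and not any(np.abs(q-s).max()<2 for s in sols): sols.append(q)
        for s in sols:
            q=s;ok=[];mx=0
            for th in np.arange(67.5,-.1,-2.5):
                qn,e=ik(*target(th,al,half),q)
                if e>1e-3 or np.abs(qn-q).max()>40: break
                mx=max(mx,np.abs(qn-q).max());q=qn
            print(al,half,s.round(0),'back to',th,q.round(0),round(mx,1))
E
python3 ik.py
```

```text
20 False [ -15.    2.  -53. -135.  -19. -122.] back to 67.5 [ -15.    2.  -53. -135.  -19. -122.] 0
20 True [ -15.    2.  -53. -135.  -19.   58.] back to 67.5 [ -15.    2.  -53. -135.  -19.   58.] 0
```

```bash
cat > ik2.py <<'E'
from ik import *
def ik(x,T,q0):
    f=lambda q:np.r_[(fkT(q)[0]-x)*10, (fkT(q)[1]-T).ravel()*2]
    s=least_squares(f,np.clip(q0,LO+.01,HI-.01),bounds=(LO,HI),x_scale=np.full(6,20.),max_nfev=200)
    return s.x,np.abs(s.fun).max()
if __name__=="__main__":
    rng=np.random.default_rng(1)
    for th,al in ((70,0),(70,20),(70,30),(70,40),(45,0),(45,20),(45,30),(20,20),(20,30),(0,0),(0,20),(0,30)):
        sols=[];best=9
        for i in range(30):
            q,e=ik(*target(th,al),rng.uniform(LO,HI)); best=min(best,e)
            if e<2e-3 and not any(np.abs(q-s).max()<2 for s in sols): sols.append(q)
        print(th,al,round(best,3),[list(s.round(0).astype(int)) for s in sols])
E
time python3 ik2.py
```

```text
70 0 0.283 []
70 20 0.0 [[np.int64(-15), np.int64(2), np.int64(-53), np.int64(-135), np.int64(-19), np.int64(-122)]]
70 30 0.112 []
70 40 0.232 []
45 0 0.163 []
45 20 0.0 [[np.int64(36), np.int64(-1), np.int64(-54), np.int64(41), np.int64(-21), np.int64(21)]]
45 30 0.0 [[np.int64(37), np.int64(4), np.int64(-37), np.int64(14), np.int64(-37), np.int64(46)]]
20 20 0.0 [[np.int64(28), np.int64(17), np.int64(-7), np.int64(0), np.int64(-65), np.int64(65)]]
20 30 0.0 [[np.int64(25), np.int64(24), np.int64(3), np.int64(-4), np.int64(-78), np.int64(69)]]
0 0 0.0 [[np.int64(25), np.int64(23), np.int64(2), np.int64(0), np.int64(-69), np.int64(68)]]
0 20 0.0 [[np.int64(22), np.int64(36), np.int64(24), np.int64(-6), np.int64(-96), np.int64(72)]]
0 30 0.0 [[np.int64(20), np.int64(44), np.int64(34), np.int64(-9), np.int64(-109), np.int64(72)]]
real	0m30.377s
user	0m30.586s
sys	0m0.267s
```

```bash
cat > side.py <<'E'
from ik2 import *
RZ=rot([0,0,1],YAW)
def tgt(th,ga,be,side,half,h=.175):
    """bottle tilt th; closing axis angle ga; be=elevation angle; side -1: hand on -y side"""
    t,g,b=np.radians([th,ga,be])
    x=TOE+RZ@[.0225*np.cos(t)-h*np.sin(t),0,.0225*np.sin(t)+h*np.cos(t)]
    c=np.array([np.cos(g),0,np.sin(g)]);a=np.array([-np.sin(g),0,np.cos(g)])
    z=-side*np.cos(b)*np.array([0,1,0])-np.sin(b)*a
    y=-c if half else c
    return x,RZ@np.c_[np.cross(y,z),y,z]
if __name__=="__main__":
    rng=np.random.default_rng(1)
    for side in(-1,1):
      for be in (20,40,60):
        for ga in (30,45,60):
          for half in (0,1):
            sols=[];best=9
            for i in range(8):
                q,e=ik(*tgt(70,ga,be,side,half),rng.uniform(LO,HI)); best=min(best,e)
                if e<2e-3 and not any(np.abs(q-s).max()<2 for s in sols): sols.append(q)
            for s in sols:
                q=s;mx=0
                for k in np.arange(.95,-.01,-.05):
                    qn,e=ik(*tgt(70*k,ga*k,be,side,half),q)
                    if e>2e-3: break
                    mx=max(mx,np.abs(qn-q).max());q=qn
                print(side,be,ga,half,s.round(0).astype(int).tolist(),'k',round(k,2),q.round(0).astype(int).tolist(),round(mx,1))
E
time python3 side.py
```

```text
-1 20 30 0 [-22, 38, -13, -68, -86, -96] k -0.0 [-13, 40, 17, -65, -96, -152] 3.2
-1 20 30 1 [-22, 38, -13, -68, -86, 84] k -0.0 [-13, 40, 17, -65, -96, 28] 3.2
-1 20 45 0 [-24, 39, -15, -71, -86, -78] k -0.0 [-13, 40, 17, -65, -96, -152] 4.2
-1 20 45 1 [-24, 39, -15, -71, -86, 102] k -0.0 [-13, 40, 17, -65, -96, 28] 4.2
-1 20 60 0 [-27, 42, -16, -74, -88, -59] k -0.0 [-13, 40, 17, -65, -96, -152] 5.2
-1 40 30 0 [-17, 23, -22, -66, -65, -105] k -0.0 [-5, 32, 14, -50, -85, -162] 4.0
-1 40 30 1 [-17, 23, -22, -66, -65, 75] k -0.0 [-5, 32, 14, -50, -85, 18] 4.0
-1 40 45 0 [-23, 25, -26, -76, -66, -80] k -0.0 [-5, 32, 14, -50, -85, -162] 5.7
-1 40 45 1 [-23, 25, -26, -76, -66, 100] k -0.0 [-5, 32, 14, -50, -85, 18] 5.7
-1 40 60 0 [-30, 32, -30, -83, -72, -54] k -0.0 [-5, 32, 14, -50, -85, -162] 7.2
-1 40 60 1 [-30, 32, -30, -83, -72, 126] k -0.0 [-5, 32, 14, -50, -85, 18] 7.2
-1 60 30 0 [1, 8, -30, -58, -38, -127] k 0.05 [7, 23, 5, -32, -70, -173] 5.4
-1 60 30 1 [1, 8, -30, -58, -38, 53] k -0.0 [7, 26, 10, -31, -74, 5] 5.4
-1 60 45 0 [-14, 11, -35, -81, -42, -87] k -0.0 [7, 24, 7, -32, -
[... 350 characters left out ...]
 -80, -115] k -0.0 [45, 46, -9, 44, -95, -65] 2.6
1 20 45 0 [62, 44, -41, 44, -80, 47] k -0.0 [45, 46, -9, 44, -95, 115] 3.6
1 20 45 1 [62, 44, -41, 44, -80, -133] k -0.0 [45, 46, -9, 44, -95, -65] 3.6
1 20 60 0 [64, 46, -43, 47, -81, 29] k -0.0 [45, 46, -9, 44, -95, 115] 4.5
1 20 60 1 [64, 46, -43, 47, -81, -151] k -0.0 [45, 46, -9, 44, -95, -65] 4.5
1 40 30 0 [60, 28, -50, 50, -63, 64] k -0.0 [43, 37, -8, 36, -84, 123] 3.6
1 40 30 1 [60, 28, -50, 50, -63, -116] k -0.0 [43, 37, -8, 36, -84, -57] 3.6
1 40 45 0 [62, 30, -57, 61, -64, 40] k -0.0 [43, 37, -8, 36, -84, 123] 4.9
1 40 45 1 [62, 30, -57, 61, -64, -140] k -0.0 [43, 37, -8, 36, -84, -57] 4.9
real	0m34.918s
user	0m34.993s
sys	0m0.282s
```

```bash
cat > plan.py <<'E'
from side import *
import json
from plant import get_obs
def now():
    o=get_obs(); return o["tool_pos"],R.from_euler('xyz',o["orientation"],degrees=True).as_matrix(),o["joint_pos"]
def rows(path,start,q):
    """path: list of (x,T) poses; prints rows, replays the rounded rows through IK"""
    x,T=start;out=[]
    for X,TT in path:
        r=np.r_[T.T@(X-x)*100,np.degrees(R.from_matrix(T.T@TT).as_rotvec())].round(1 if 0 else 2)
        out.append(r.tolist()); x=x+T@r[:3]/100; T=T@R.from_rotvec(np.radians(r[3:])).as_matrix()
        qn,e=ik(x,T,q); 
        if e>2e-3 or np.abs(qn-q).max()>10: print("!!",len(out),e,qn.round(1),np.abs(qn-q).max().round(1))
        q=qn
    print(json.dumps(out)); print("max",np.abs(out)[:,:3].max(),np.abs(out)[:,3:].max(),"q",q.round(1)); return (x,T),q
def lin(a,b,n):
    w=R.from_matrix(b[1]@a[1].T).as_rotvec()
    return [(a[0]+(b[0]-a[0])*k/n,R.from_rotvec(w*k/n).as_matrix()@a[1]) for k in range(1,n+1)]
E
python3 - <<'E'
from plan import *
x,T,q=now(); s=(x,T)
A=(np.array([.60,.09,.36]),R.from_euler('xyz',[180,0,3],degrees=True).as_matrix())
s,q=rows(lin(s,A,9),s,q)
X,TT=tgt(0,15,45,-1,1,.18); print("grasp",X,TT[:,2])
pre=(X-TT[:,2]*.13+[-.005,0,0],TT)
s,q=rows(lin(s,pre,18),s,q); print(s[0])
E
```

```text
!! 1 1.0880185641326534e-14 [ 36.4  -8.8 -52.4  64.  -26.8   0.4] 31.4
!! 2 1.5307921596985352e-10 [ 40.8  -7.8 -44.5  44.9 -34.1  16.5] 19.1
!! 3 5.551115123125783e-15 [ 41.2  -6.1 -36.2  31.8 -41.1  29.4] 13.1
!! 4 1.1494027951641783e-10 [ 39.5  -3.9 -28.2  22.3 -48.3  39.7] 10.3
[[0.53, 0.62, -0.39, 0.36, -5.07, -0.28], [0.5, 0.62, -0.44, 0.35, -5.07, -0.27], [0.45, 0.61, -0.48, 0.36, -5.07, -0.28], [0.4, 0.62, -0.53, 0.35, -5.07, -0.27], [0.36, 0.62, -0.56, 0.36, -5.07, -0.28], [0.29, 0.61, -0.6, 0.35, -5.07, -0.28], [0.25, 0.61, -0.62, 0.36, -5.07, -0.27], [0.18, 0.61, -0.65, 0.36, -5.07, -0.28], [0.12, 0.6, -0.66, 0.35, -5.07, -0.28]]
max 0.66 5.07 q [ 27.   10.9   5.5   0.  -84.6  66. ]
grasp [0.6865 0.1122 0.188 ] [ 0.1458  0.7157 -0.683 ]
[[0.33, 0.41, 0.46, 2.52, -1.31, 4.37], [0.36, 0.41, 0.44, 2.53, -1.3, 4.37], [0.41, 0.39, 0.41, 2.52, -1.31, 4.37], [0.45, 0.38, 0.38, 2.52, -1.31, 4.37], [0.48, 0.36, 0.36, 2.53, -1.3, 4.38], [0.52, 0.33, 0.33, 2.52, -1.31, 4.37], [0.55, 0.31, 0.3, 2.53, -1.31, 4.37], [0.57, 0.28, 0.28, 2.52, -1.3, 4.37], [0.61, 0.25, 0.25, 2.52, -1.31, 4.37], [0.63, 0.21, 0.23, 2.53, -1.31, 4.37], [0.64, 0.17, 0.2, 2.52, -1.3, 4.37], [0.66, 0.13, 0.19, 2.52, -1.31, 4.37], [0.68, 0.08, 0.16, 2.53, -1.3, 4.37], [0.68, 0.04, 0.14, 2.52, -1.31, 4.38], [0.69, -0.0, 0.13, 2.52, -1.31, 4.37], [0.69, -0.05, 0.12, 2.53, -1.3, 4.37], [0.68, -0.1, 0.1, 2.52, -1.31, 4.37], [0.68, -0.15, 0.09, 2.52, -1.31, 4.37]]
max 0.69 4.38 q [-11.6  20.9  10.7 -47.4 -83.1  28.3]
[0.6625 0.0191 0.2768]
```

Emit:
play_rows(
  plan=[
    [0.53, 0.62, -0.39, 0.36, -5.07, -0.28],
    [0.5, 0.62, -0.44, 0.35, -5.07, -0.27],
    [0.45, 0.61, -0.48, 0.36, -5.07, -0.28],
    [0.4, 0.62, -0.53, 0.35, -5.07, -0.27],
    [0.36, 0.62, -0.56, 0.36, -5.07, -0.28],
    [0.29, 0.61, -0.6, 0.35, -5.07, -0.28],
    [0.25, 0.61, -0.62, 0.36, -5.07, -0.27],
    [0.18, 0.61, -0.65, 0.36, -5.07, -0.28],
    [0.12, 0.6, -0.66, 0.35, -5.07, -0.28],
    [0, 0, 0, 0, 0, 0],
    [0, 0, 0, 0, 0, 0],
    [0, 0, 0, 0, 0, 0],
  ],
  grip=5.2,
)

```text
clock: 6.65
tool_pos: [0.6114, 0.0878, 0.3711]
orientation: [178.1, -16.8, 0.6]
force: [0.1, -0.0, -0.6]
opening: 0.0521
gripper_force: 0.0
```

Run:
```python
from plan import *
x,T,q=now(); s=(x,T); print(x,q)
X,TT=tgt(0,15,45,-1,1,.18)
pre=(X-TT[:,2]*.13+[-.005,0,0],TT)
s,q=rows(lin(s,pre,18),s,q); print(s[0])
```

```text
[0.6114 0.0878 0.3711] [ 32.8863   1.1808 -11.0162  11.6163 -64.9341  53.6954]
[[0.12, 0.37, 0.6, 1.94, -2.17, 4.6], [0.16, 0.37, 0.57, 1.95, -2.17, 4.6], [0.22, 0.38, 0.56, 1.94, -2.17, 4.6], [0.28, 0.37, 0.53, 1.95, -2.16, 4.6], [0.32, 0.37, 0.52, 1.94, -2.17, 4.61], [0.37, 0.36, 0.48, 1.94, -2.17, 4.6], [0.41, 0.35, 0.46, 1.95, -2.17, 4.6], [0.46, 0.32, 0.43, 1.94, -2.17, 4.6], [0.5, 0.3, 0.4, 1.94, -2.17, 4.6], [0.54, 0.27, 0.38, 1.95, -2.17, 4.6], [0.57, 0.24, 0.34, 1.94, -2.16, 4.6], [0.6, 0.2, 0.31, 1.94, -2.17, 4.6], [0.63, 0.16, 0.29, 1.95, -2.17, 4.6], [0.64, 0.13, 0.25, 1.94, -2.17, 4.6], [0.67, 0.07, 0.23, 1.95, -2.17, 4.61], [0.68, 0.03, 0.2, 1.94, -2.17, 4.6], [0.68, -0.02, 0.17, 1.94, -2.17, 4.6], [0.69, -0.07, 0.15, 1.95, -2.16, 4.6]]
max 0.69 4.61 q [-11.6  20.9  10.7 -47.4 -83.1  28.3]
[0.6625 0.0192 0.2768]
```

Emit:
play_rows(
  plan=[
    [0.12, 0.37, 0.6, 1.94, -2.17, 4.6],
    [0.16, 0.37, 0.57, 1.95, -2.17, 4.6],
    [0.22, 0.38, 0.56, 1.94, -2.17, 4.6],
    [0.28, 0.37, 0.53, 1.95, -2.16, 4.6],
    [0.32, 0.37, 0.52, 1.94, -2.17, 4.61],
    [0.37, 0.36, 0.48, 1.94, -2.17, 4.6],
    [0.41, 0.35, 0.46, 1.95, -2.17, 4.6],
    [0.46, 0.32, 0.43, 1.94, -2.17, 4.6],
    [0.5, 0.3, 0.4, 1.94, -2.17, 4.6],
    [0.54, 0.27, 0.38, 1.95, -2.17, 4.6],
    [0.57, 0.24, 0.34, 1.94, -2.16, 4.6],
    [0.6, 0.2, 0.31, 1.94, -2.17, 4.6],
    [0.63, 0.16, 0.29, 1.95, -2.17, 4.6],
    [0.64, 0.13, 0.25, 1.94, -2.17, 4.6],
    [0.67, 0.07, 0.23, 1.95, -2.17, 4.61],
    [0.68, 0.03, 0.2, 1.94, -2.17, 4.6],
    [0.68, -0.02, 0.17, 1.94, -2.17, 4.6],
    [0.69, -0.07, 0.15, 1.95, -2.16, 4.6],
    [0, 0, 0, 0, 0, 0],
    [0, 0, 0, 0, 0, 0],
  ],
)

```text
clock: 8.32
tool_pos: [0.6615, 0.0189, 0.2761]
orientation: [-159.5, 43.1, -72.7]
force: [0.2, -0.2, -0.0]
opening: 0.0521
gripper_force: 0.0
```

Run:
```python
from plan import *
from plant import *
import cv2
x,T,q=now(); s=(x,T); print(x,q)
for c in ("side","top"):
    f=snapshot(c); cv2.imwrite(f"pics/{c}1.png",f["frame"][:,:,::-1])
    for t in ("cap","toe","rest","cradle"): print(c,t,[(np.round(d["position"],3),round(d["score"],2)) for d in spot_point(c,t)])
X,TT=tgt(0,15,45,-1,1,.18)
g=(X+[-.004,0,0],TT)
s,q=rows(lin(s,g,18),s,q); print(s[0])
```

```text
[0.6615 0.0189 0.2761] [-11.5649  20.8312  10.5853 -47.2743 -83.1223  28.156 ]
side cap [(array([0.752, 0.255, 0.259]), 0.88), (array([0.685, 0.112, 0.194]), 0.85), (array([0.808, 0.131, 0.265]), 0.67)]
side toe [(array([ 0.789,  0.255, -0.003]), 0.92), (array([0.662, 0.109, 0.01 ]), 0.66), (array([0.836, 0.141, 0.001]), 0.59)]
side rest [(array([ 0.307, -0.102,  0.055]), 0.85), (array([0.548, 0.104, 0.047]), 0.84)]
side cradle [(array([0.607, 0.112, 0.   ]), 0.96), (array([ 0.371, -0.117, -0.001]), 0.87), (array([ 0.623, -0.055,  0.006]), 0.7)]
top cap [(array([0.687, 0.113, 0.194]), 0.89), (array([0.808, 0.129, 0.257]), 0.87), (array([0.751, 0.257, 0.263]), 0.68), (array([0.544, 0.102, 0.052]), 0.64)]
top toe [(array([ 0.84 ,  0.141, -0.002]), 0.67), (array([0.664, 0.112, 0.014]), 0.63), (array([ 0.787,  0.255, -0.002]), 0.59)]
top rest [(array([ 0.308, -0.103,  0.05 ]), 0.78), (array([0.543, 0.103, 0.049]), 0.71)]
top cradle [(array([ 0.608,  0.106, -0.005]), 0.95), (array([ 0.37 , -0.12 , -0.002]), 0.9), (array([0.636, 0.292, 0.002]), 0.4)]
[[-0.0, -0.01, 0.72, 0.01, -0.0, -0.01], [-0.0, -0.02, 0.72, 0.0, -0.01, -0.01], [-0.01, -0.01, 0.73, 0.01, 0.0, -0.0], [0.0, -0.01, 0.72, 0.0, -0.0, -0.01], [0.0, -0.01, 0.72, 0.01, -0.01, -0.01], [-0.0, -0.02, 0.72, 0.0, 0.0, -0.01], [-0.0, -0.01, 0.73, 0.01, -0.0, -0.01], [-0.0, -0.01, 0.72, 0.0, -0.01, -0.0], [-0.01, -0.01, 0.72, 0.01, 0.0, -0.01], [0.0, -0.02, 0.72, 0.01, -0.0, -0.01], [0.0, -0.01, 0.72, 0.0, -0.01, -0.01], [0.0, -0.01, 0.73, 0.01, 0.0, -0.01], [-0.0, -0.01, 0.72, 0.0, -0.0, -0.0], [-0.0, -0.01, 0.72, 0.01, -0.01, -0.01], [-0.0, -0.02, 0.72, 0.0, 0.0, -0.01], [-0.0, -0.01, 0.73, 0.01, -0.0, -0.01], [-0.01, -0.01, 0.72, 0.01, -0.01, -0.0], [0.0, -0.01, 0.72, 0.0, 0.0, -0.01]]
max 0.73 0.01 q [ -3.7  24.4   4.6 -49.9 -71.   30.5]
[0.6824 0.1122 0.188 ]
```

View pics/side1.png

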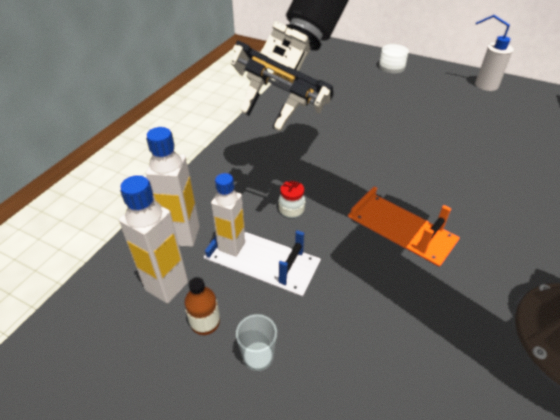

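The hand (side ~(280,90)) is on the -y side with its fingers spread along x, and the bottle still stands with its cap at (225,183). Now I'll slide in so the fingers straddle the cap.

Emit:
play_rows(
  plan=[
    [0, -0.01, 0.72, 0, 0, 0],
    [0, -0.01, 0.72, 0, 0, 0],
    [0, -0.01, 0.72, 0, 0, 0],
    [0, -0.01, 0.72, 0, 0, 0],
    [0, -0.01, 0.72, 0, 0, 0],
    [0, -0.01, 0.72, 0, 0, 0],
    [0, -0.01, 0.72, 0, 0, 0],
    [0, -0.01, 0.72, 0, 0, 0],
    [0, -0.01, 0.72, 0, 0, 0],
    [0, -0.01, 0.72, 0, 0, 0],
    [0, -0.01, 0.72, 0, 0, 0],
    [0, -0.01, 0.72, 0, 0, 0],
    [0, -0.01, 0.72, 0, 0, 0],
    [0, -0.01, 0.72, 0, 0, 0],
    [0, -0.01, 0.72, 0, 0, 0],
    [0, -0.01, 0.72, 0, 0, 0],
    [0, -0.01, 0.72, 0, 0, 0],
    [0, -0.01, 0.72, 0, 0, 0],
    [0, 0, 0, 0, 0, 0],
    [0, 0, 0, 0, 0, 0],
  ],
)

```text
clock: 10.48
tool_pos: [0.6837, 0.1124, 0.1892]
orientation: [-159.3, 43.1, -72.5]
force: [-0.5, 0.5, 0.2]
opening: 0.0522
gripper_force: 0.0
```

Run:
```python
from plan import *
from plant import *
import cv2
x,T,q=now(); s=(x,T); print(x,q,get_obs()["force"])
ims=[]
for c in ("side","top"):
    f=snapshot(c); r=f["frame"][100:300,140:340] if c=="side" else f["frame"][100:300,170:370]
    ims.append(cv2.resize(r,None,fx=2,fy=2))
    for t in ("cap","toe"): print(c,t,[(np.round(d["position"],3),round(d["score"],2)) for d in spot_point(c,t)])
cv2.imwrite("pics/g2.png",np.hstack(ims)[:,:,::-1])
# tipping path: theta 0->72, TCP leads a little at first, trails to zero
path=[]
N=60
for k in range(1,N+1):
    th=73*k/N; ga=15+30*k/N
    path.append(tgt(th,ga,45,-1,1,.18))
for i in range(0,60,20): 
    s,q=rows(path[i:i+20],s,q); print(s[0])
```

```text
[0.6837 0.1124 0.1892] [ -3.6198  24.4879   4.8843 -49.8538 -71.1717  30.2781] [-0.4775  0.5419  0.2236]
side cap [(array([0.687, 0.11 , 0.194]), 0.7), (array([0.753, 0.257, 0.262]), 0.57), (array([0.807, 0.13 , 0.265]), 0.56)]
side toe [(array([0.663, 0.11 , 0.006]), 0.97), (array([ 0.787,  0.256, -0.002]), 0.97), (array([0.836, 0.142, 0.   ]), 0.58)]
top cap [(array([0.756, 0.259, 0.261]), 0.96), (array([0.686, 0.111, 0.194]), 0.95), (array([0.807, 0.13 , 0.261]), 0.89)]
top toe [(array([ 0.839,  0.142, -0.003]), 0.92), (array([0.663, 0.112, 0.012]), 0.81), (array([0.788, 0.248, 0.   ]), 0.73)]
[[0.06, 0.12, 0.01, 0.41, 0.01, -0.36], [-0.1, 0.36, -0.1, 0.35, 0.0, -0.35], [-0.09, 0.36, -0.1, 0.36, 0.0, -0.35], [-0.09, 0.36, -0.09, 0.35, 0.0, -0.36], [-0.09, 0.37, -0.08, 0.35, 0.0, -0.35], [-0.08, 0.36, -0.09, 0.36, 0.0, -0.35], [-0.08, 0.37, -0.08, 0.35, 0.0, -0.36], [-0.08, 0.37, -0.07, 0.35, 0.0, -0.35], [-0.07, 0.37, -0.08, 0.36, 0.0, -0.35], [-0.08, 0.37, -0.07, 0.35, 0.0, -0.36], [-0.06, 0.38, -0.07, 0.36, 0.0, -0.35], [-0.07, 0.37, -0.06, 0.35, 0.0, -0.36], [-0.06, 0.38, -0.06
[... 1365 characters left out ...]
.35, 0.0, -0.35], [0.05, 0.38, 0.04, 0.36, 0.0, -0.35], [0.05, 0.38, 0.05, 0.35, 0.0, -0.36], [0.05, 0.38, 0.06, 0.35, 0.0, -0.35], [0.06, 0.37, 0.06, 0.36, 0.0, -0.35], [0.06, 0.38, 0.06, 0.35, 0.0, -0.36], [0.06, 0.37, 0.06, 0.35, 0.0, -0.35], [0.07, 0.38, 0.07, 0.36, 0.0, -0.35], [0.07, 0.37, 0.07, 0.35, 0.0, -0.36], [0.08, 0.37, 0.07, 0.35, 0.0, -0.35], [0.07, 0.37, 0.08, 0.36, 0.0, -0.35], [0.08, 0.37, 0.08, 0.35, 0.0, -0.36], [0.09, 0.36, 0.08, 0.36, 0.0, -0.35], [0.08, 0.37, 0.09, 0.35, 0.0, -0.36], [0.09, 0.36, 0.09, 0.35, 0.0, -0.35], [0.1, 0.36, 0.09, 0.36, 0.0, -0.35], [0.09, 0.36, 0.1, 0.35, 0.0, -0.36]]
max 0.38 0.36 q [-22.7  22.2 -29.8 -77.2 -61.1 100.9]
[0.4987 0.1024 0.0822]
```

View pics/g2.png

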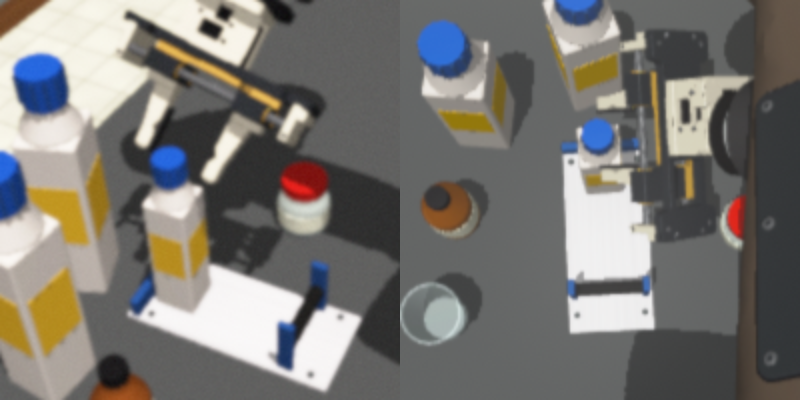

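Run:
```python
from plan import *
from plant import snapshot
x,T,q=now()
for c,(ox,oy,k) in {"side":(140,100,0),"top":(170,100,400)}.items():
    f=snapshot(c); C=R.from_euler('xyz',f["attitude"],degrees=True).as_matrix()
    def pr(p):
        v=C.T@(np.array(p)-f["position"]); return np.array([(f["fx"]*v[0]/v[2]+f["cx"]-ox)*2+k,(f["fy"]*v[1]/v[2]+f["cy"]-oy)*2]).round()
    print(c,"tips(inner)",pr(x+T@[0,.026,.019]),pr(x+T@[0,-.026,.019]),"outer",pr(x+T@[0,.047,.019]),pr(x+T@[0,-.047,.019]),"capTop",pr([.6865,.112,.208]),"toe",pr(TOE))
```

```text
side tips(inner) [186. 199.] [139. 174.] outer [206. 210.] [120. 164.] capTop [167. 154.] toe [202. 298.]
top tips(inner) [588. 164.] [585. 114.] outer [589. 185.] [583.  93.] capTop [598. 131.] toe [605. 192.]
```

Run:
```python
from plant import snapshot
import cv2,numpy as np
a=snapshot("side")["frame"][130:220,190:290]; b=snapshot("top")["frame"][130:220,240:340]
cv2.imwrite("pics/z3.png",np.hstack([cv2.resize(i,(400,360),interpolation=cv2.INTER_CUBIC) for i in (a,b)])[:,:,::-1])
```

```text
(no output)
```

View pics/z3.png

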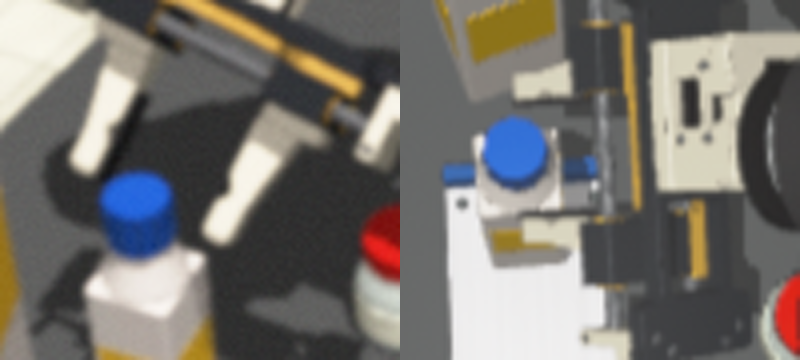

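The visible fingertips end level with the cap's axis: side (211,171) and (244,189), cap top (224,177). That's about 15 mm short of where I computed them, so I'll go about 13 mm deeper in +y.

```bash
cat > p2.py <<'E'
from plan import *
def pose(k,N=60,dy=.013,end=73,drop=0):
    th=end*k/N; x,T=tgt(th,15+30*k/N,45,-1,1,.178); return x+RZ@[0,dy,-drop],T
E
python3 - <<'E'
from p2 import *
x,T,q=now(); s=(x,T)
s,q=rows(lin(s,(pose(0)[0]+[-.003,0,0],pose(0)[1]),4),s,q); print(s[0])
E
```

```text
[[-0.17, 0.03, 0.3, -0.0, -0.0, 0.0], [-0.17, 0.04, 0.29, -0.0, -0.0, 0.0], [-0.18, 0.03, 0.3, -0.01, -0.0, 0.01], [-0.17, 0.03, 0.3, 0.0, -0.0, -0.0]]
max 0.3 0.01 q [ -2.5  24.3   4.2 -50.1 -70.   30. ]
[0.6828 0.1252 0.186 ]
```

Emit:
play_rows(
  plan=[
    [-0.17, 0.03, 0.3, 0, 0, 0],
    [-0.17, 0.04, 0.3, 0, 0, 0],
    [-0.18, 0.03, 0.3, 0, 0, 0],
    [-0.17, 0.03, 0.3, 0, 0, 0],
    [0, 0, 0, 0, 0, 0],
    [0, 0, 0, 0, 0, 0],
  ],
)

```text
clock: 11.48
tool_pos: [0.6826, 0.1258, 0.1857]
orientation: [-159.3, 43.1, -72.5]
force: [0.4, -0.3, 0.0]
opening: 0.0522
gripper_force: 0.0
```

Run:
```python
from p2 import *
x,T,q=now(); s=(x,T); print(x,get_obs()["force"])
s,q=rows([pose(k) for k in range(1,19)],s,q); print(s[0])
```

```text
[0.6826 0.1258 0.1857] [ 0.4397 -0.3339  0.0442]
[[-0.0, 0.04, -0.12, 0.39, 0.01, -0.33], [-0.1, 0.36, -0.1, 0.36, 0.0, -0.36], [-0.09, 0.36, -0.09, 0.35, 0.0, -0.35], [-0.09, 0.36, -0.09, 0.35, 0.0, -0.35], [-0.09, 0.36, -0.09, 0.36, 0.0, -0.36], [-0.08, 0.36, -0.08, 0.35, 0.0, -0.35], [-0.08, 0.36, -0.08, 0.35, 0.0, -0.36], [-0.08, 0.37, -0.08, 0.36, 0.0, -0.35], [-0.07, 0.36, -0.07, 0.35, 0.0, -0.35], [-0.07, 0.37, -0.07, 0.35, 0.0, -0.36], [-0.07, 0.37, -0.07, 0.36, 0.0, -0.35], [-0.07, 0.37, -0.06, 0.35, 0.0, -0.35], [-0.06, 0.37, -0.06, 0.35, 0.0, -0.36], [-0.05, 0.38, -0.06, 0.36, 0.0, -0.35], [-0.06, 0.37, -0.05, 0.35, 0.0, -0.35], [-0.05, 0.37, -0.05, 0.36, 0.0, -0.36], [-0.05, 0.38, -0.05, 0.35, 0.0, -0.35], [-0.04, 0.37, -0.04, 0.35, 0.0, -0.35]]
max 0.38 0.39 q [ -5.2  17.6  -7.7 -55.7 -63.8  44.2]
[0.6179 0.1216 0.1815]
```

Emit:
play_rows(
  plan=[
    [0, 0.04, -0.12, 0.39, 0, -0.33],
    [-0.1, 0.36, -0.1, 0.36, 0, -0.36],
    [-0.09, 0.36, -0.09, 0.35, 0, -0.35],
    [-0.09, 0.36, -0.09, 0.35, 0, -0.35],
    [-0.09, 0.36, -0.09, 0.36, 0, -0.36],
    [-0.08, 0.36, -0.08, 0.35, 0, -0.35],
    [-0.08, 0.36, -0.08, 0.35, 0, -0.36],
    [-0.08, 0.37, -0.08, 0.36, 0, -0.35],
    [-0.07, 0.36, -0.07, 0.35, 0, -0.35],
    [-0.07, 0.37, -0.07, 0.35, 0, -0.36],
    [-0.07, 0.37, -0.07, 0.36, 0, -0.35],
    [0, 0, 0, 0, 0, 0],
  ],
)

```text
clock: 12.48
tool_pos: [0.6432, 0.1225, 0.1864]
orientation: [-152.1, 41.5, -67.7]
force: [0.7, 0.2, 0.4]
opening: 0.052
gripper_force: 0.0
```

```bash
cat > look.py <<'E'
from p2 import *
from plant import *
import cv2,sys
def look(n):
    x,T,q=now(); o=get_obs(); print(o["clock"],x,q.round(1),o["force"],o["gripper_force"]); ims=[]
    for c in ("side","top"):
        f=snapshot(c); ims.append(f["frame"][100:330,130:390])
        for t in ("cap","toe"): print(c,t,[np.round(d["position"],3).tolist() for d in spot_point(c,t) if d["position"][0]<.73 and d["score"]>.4])
    cv2.imwrite(f"pics/{n}.png",cv2.resize(np.hstack(ims),None,fx=1.5,fy=1.5)[:,:,::-1])
    return x,T,q
E
python3 - <<'E'
from look import *
x,T,q=look("a1"); s=(x,T)
s,q=rows([pose(k) for k in range(12,31)],s,q)
E
```

```text
12.4833 [0.6432 0.1225 0.1864] [ -4.1  19.9  -3.1 -53.3 -66.1  38.2] [0.704  0.1723 0.3876] 0.0
side cap [[0.649, 0.109, 0.195]]
side toe [[0.664, 0.109, 0.006]]
top cap [[0.654, 0.108, 0.193]]
top toe []
[[-0.07, 0.29, -0.02, 0.31, 0.01, -0.36], [-0.06, 0.37, -0.06, 0.36, -0.0, -0.36], [-0.06, 0.37, -0.05, 0.35, -0.0, -0.35], [-0.05, 0.38, -0.06, 0.35, -0.0, -0.35], [-0.06, 0.37, -0.05, 0.36, -0.0, -0.36], [-0.04, 0.38, -0.05, 0.35, -0.0, -0.35], [-0.05, 0.37, -0.04, 0.35, -0.0, -0.35], [-0.04, 0.38, -0.04, 0.36, -0.0, -0.36], [-0.03, 0.38, -0.04, 0.35, -0.0, -0.35], [-0.04, 0.37, -0.03, 0.35, -0.0, -0.36], [-0.03, 0.38, -0.03, 0.36, -0.0, -0.35], [-0.03, 0.38, -0.03, 0.35, -0.0, -0.35], [-0.02, 0.38, -0.02, 0.36, -0.0, -0.36], [-0.02, 0.38, -0.02, 0.35, -0.0, -0.35], [-0.02, 0.38, -0.02, 0.35, -0.0, -0.35], [-0.01, 0.38, -0.02, 0.36, -0.0, -0.36], [-0.01, 0.38, -0.01, 0.35, -0.0, -0.35], [-0.01, 0.38, -0.0, 0.35, -0.0, -0.35], [-0.0, 0.38, -0.01, 0.36, -0.0, -0.36]]
max 0.38 0.36 q [ -8.3  15.1 -15.2 -61.  -60.7  56.6]
```

View pics/a1.png

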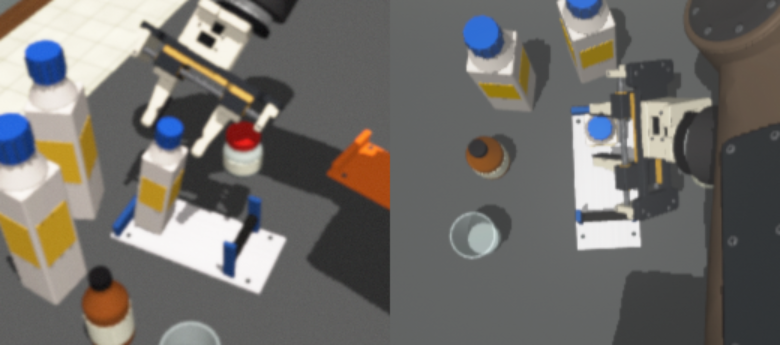

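Tipping works: the cap at (168,130) on the left has moved about 35 mm to -x, and the toe is in place. In the top half the fingertips reach past the cap (~592 vs 600). Continuing, with slightly more depth.

Emit:
play_rows(
  plan=[
    [-0.07, 0.29, -0.02, 0.31, 0, -0.36],
    [-0.11, 0.38, 0.03, 0.36, 0, -0.36],
    [-0.11, 0.38, 0.04, 0.35, 0, -0.35],
    [-0.1, 0.39, 0.03, 0.35, 0, -0.35],
    [-0.06, 0.37, -0.05, 0.36, 0, -0.36],
    [-0.04, 0.38, -0.05, 0.35, 0, -0.35],
    [-0.05, 0.37, -0.04, 0.35, 0, -0.35],
    [-0.04, 0.38, -0.04, 0.36, 0, -0.36],
    [-0.03, 0.38, -0.04, 0.35, 0, -0.35],
    [-0.04, 0.37, -0.03, 0.35, 0, -0.36],
    [-0.03, 0.38, -0.03, 0.36, 0, -0.35],
    [-0.03, 0.38, -0.03, 0.35, 0, -0.35],
    [-0.02, 0.38, -0.02, 0.36, 0, -0.36],
    [-0.02, 0.38, -0.02, 0.35, 0, -0.35],
    [-0.02, 0.38, -0.02, 0.35, 0, -0.35],
    [-0.01, 0.38, -0.02, 0.36, 0, -0.36],
    [-0.01, 0.38, -0.01, 0.35, 0, -0.35],
    [-0.01, 0.38, 0, 0.35, 0, -0.35],
    [0, 0.38, -0.01, 0.36, 0, -0.36],
    [0, 0, 0, 0, 0, 0],
  ],
)

```text
clock: 14.45
tool_pos: [0.5756, 0.1223, 0.1631]
orientation: [-140.8, 37.8, -60.5]
force: [-0.4, -0.9, -0.4]
opening: 0.0518
gripper_force: 0.3
```

Run:
```python
from look import *
x,T,q=look("a2"); s=(x,T)
s,q=rows([pose(k,dy=.016) for k in range(31,49)],s,q)
```

```text
14.45 [0.5756 0.1223 0.1631] [ -8.   15.2 -15.4 -61.1 -60.4  56.6] [-0.432  -0.9482 -0.4158] 0.32888696528971195
side cap [[0.564, 0.105, 0.165]]
side toe [[0.664, 0.107, 0.006]]
top cap [[0.566, 0.103, 0.166]]
top toe []
[[-0.09, 0.32, -0.08, 0.36, 0.01, -0.39], [0.0, 0.38, 0.0, 0.36, 0.0, -0.35], [0.01, 0.38, 0.01, 0.35, 0.0, -0.35], [0.01, 0.38, 0.01, 0.35, 0.0, -0.36], [0.01, 0.38, 0.01, 0.36, 0.0, -0.35], [0.02, 0.38, 0.02, 0.35, 0.0, -0.35], [0.02, 0.38, 0.02, 0.35, 0.0, -0.36], [0.02, 0.38, 0.02, 0.36, 0.0, -0.35], [0.03, 0.38, 0.03, 0.35, 0.0, -0.35], [0.03, 0.38, 0.03, 0.35, 0.0, -0.36], [0.03, 0.38, 0.03, 0.36, 0.0, -0.35], [0.04, 0.37, 0.04, 0.35, 0.0, -0.36], [0.04, 0.38, 0.03, 0.35, 0.0, -0.35], [0.04, 0.38, 0.05, 0.36, 0.0, -0.35], [0.05, 0.37, 0.04, 0.35, 0.0, -0.36], [0.05, 0.38, 0.05, 0.35, 0.0, -0.35], [0.05, 0.37, 0.06, 0.36, 0.0, -0.35], [0.06, 0.37, 0.05, 0.35, 0.0, -0.36]]
max 0.38 0.39 q [-15.   16.4 -25.2 -71.3 -58.8  80.9]
```

View pics/a2.png

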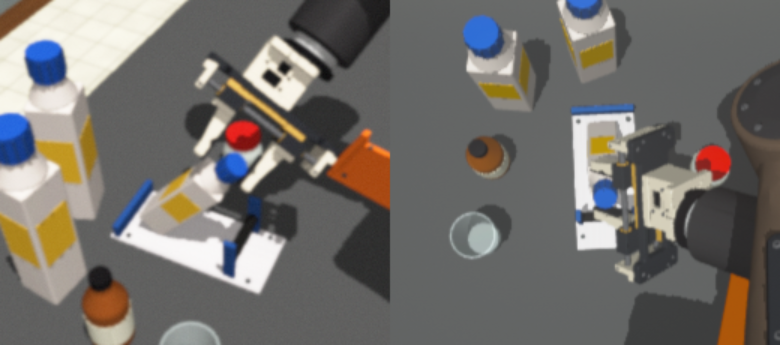

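The bottle leans about 39°. Its cap at (231,167) rests on the -x finger and the toe hasn't moved. Continuing.

Emit:
play_rows(
  plan=[
    [-0.06, 0.32, -0.05, 0.36, 0, -0.37],
    [0, 0.38, 0, 0.36, 0, -0.35],
    [0.01, 0.38, 0.01, 0.35, 0, -0.35],
    [0.01, 0.38, 0.01, 0.35, 0, -0.36],
    [0.01, 0.38, 0.01, 0.36, 0, -0.35],
    [0.02, 0.38, 0.02, 0.35, 0, -0.35],
    [0.02, 0.38, 0.02, 0.35, 0, -0.36],
    [0.02, 0.38, 0.02, 0.36, 0, -0.35],
    [0.03, 0.38, 0.03, 0.35, 0, -0.35],
    [0.03, 0.38, 0.03, 0.35, 0, -0.36],
    [0.03, 0.38, 0.03, 0.36, 0, -0.35],
    [0.04, 0.37, 0.04, 0.35, 0, -0.36],
    [0.04, 0.38, 0.03, 0.35, 0, -0.35],
    [0.04, 0.38, 0.05, 0.36, 0, -0.35],
    [0.05, 0.37, 0.04, 0.35, 0, -0.36],
    [0.05, 0.38, 0.05, 0.35, 0, -0.35],
    [0.05, 0.37, 0.06, 0.36, 0, -0.35],
    [0.06, 0.37, 0.05, 0.35, 0, -0.36],
    [0, 0, 0, 0, 0, 0],
  ],
)

```text
clock: 16.33
tool_pos: [0.5239, 0.1196, 0.1198]
orientation: [-131.2, 33.4, -54.8]
force: [-0.7, 0.1, -0.2]
opening: 0.0519
gripper_force: 0.5
```

Run:
```python
from look import *
x,T,q=look("a3"); s=(x,T)
s,q=rows([pose(k,dy=.016) for k in range(49,63)],s,q); print(s[0],s[1][:,2])
```

```text
16.3333 [0.5239 0.1196 0.1198] [-15.   16.5 -25.2 -71.3 -58.8  81. ] [-0.6903  0.0817 -0.1979] 0.5254333466291428
side cap [[0.512, 0.104, 0.123], [0.637, 0.288, -0.001]]
side toe [[0.662, 0.109, 0.007]]
top cap [[0.52, 0.099, 0.123]]
top toe []
[[-0.0, 0.36, 0.01, 0.37, 0.01, -0.4], [0.06, 0.37, 0.07, 0.35, -0.0, -0.35], [0.07, 0.37, 0.06, 0.35, -0.0, -0.36], [0.07, 0.36, 0.07, 0.36, -0.0, -0.35], [0.07, 0.37, 0.07, 0.35, -0.0, -0.35], [0.08, 0.37, 0.08, 0.35, -0.0, -0.36], [0.08, 0.36, 0.08, 0.36, -0.0, -0.35], [0.08, 0.36, 0.08, 0.35, -0.0, -0.35], [0.08, 0.37, 0.09, 0.36, -0.0, -0.36], [0.09, 0.35, 0.09, 0.35, -0.0, -0.35], [0.1, 0.36, 0.09, 0.35, -0.0, -0.36], [0.09, 0.36, 0.09, 0.36, -0.0, -0.35], [0.1, 0.35, 0.1, 0.35, -0.0, -0.35], [0.1, 0.36, 0.1, 0.35, -0.0, -0.36]]
max 0.37 0.4 q [-22.1  23.3 -31.2 -79.8 -60.4 104.7]
[0.4967 0.1182 0.0745] [ 0.471   0.7327 -0.4913]
```

View pics/a3.png

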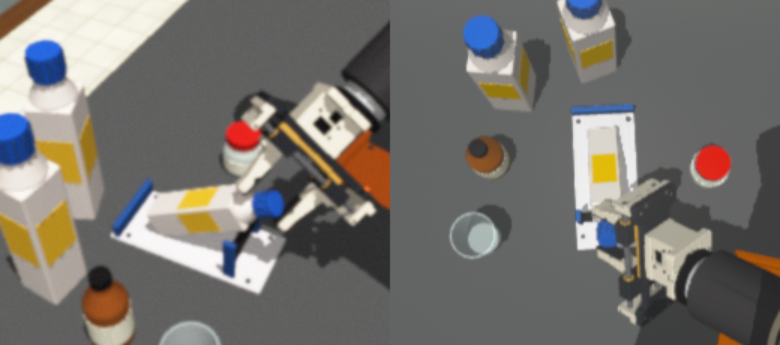

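About 59° now, the cap at (266,204) still on the finger. Lowering it the last stretch onto the bar.

Emit:
play_rows(
  plan=[
    [0, 0.36, 0.01, 0.36, 0, -0.38],
    [0.06, 0.37, 0.07, 0.35, 0, -0.35],
    [0.07, 0.37, 0.06, 0.35, 0, -0.36],
    [0.07, 0.36, 0.07, 0.36, 0, -0.35],
    [0.07, 0.37, 0.07, 0.35, 0, -0.35],
    [0.08, 0.37, 0.08, 0.35, 0, -0.36],
    [0.08, 0.36, 0.08, 0.36, 0, -0.35],
    [0.08, 0.36, 0.08, 0.35, 0, -0.35],
    [0.08, 0.37, 0.09, 0.36, 0, -0.36],
    [0.09, 0.35, 0.09, 0.35, 0, -0.35],
    [0, 0, 0, 0, 0, 0],
  ],
)

```text
clock: 17.55
tool_pos: [0.5038, 0.1187, 0.0889]
orientation: [-126.2, 30.6, -52.2]
force: [-0.3, 0.3, -0.2]
opening: 0.0521
gripper_force: 0.0
```

Run:
```python
from look import *
x,T,q=look("a4"); s=(x,T); print(T)
```

```text
17.55 [0.5038 0.1187 0.0889] [-19.9  20.8 -29.6 -77.4 -59.7  97.4] [-0.2881  0.2912 -0.2088] 0.0
side cap [[0.496, 0.101, 0.094], [0.664, 0.111, 0.01]]
side toe [[0.664, 0.11, 0.009]]
top cap []
top toe []
[[ 0.5275 -0.7183  0.4536]
 [-0.6804 -0.0375  0.7319]
 [-0.5087 -0.6947 -0.5085]]
```

View pics/a4.png

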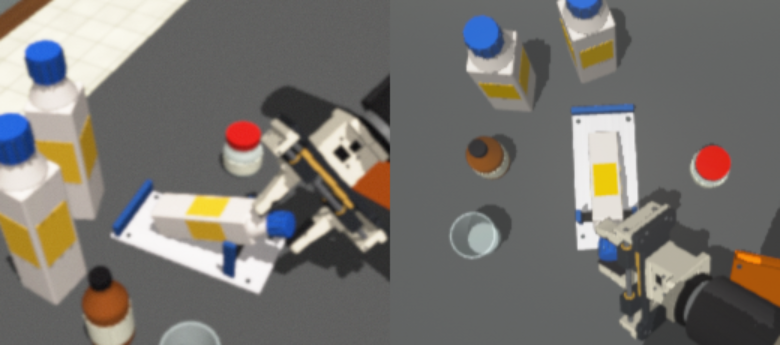

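It's resting on the bar at about 70°: no pad force, cap at (281,223). Withdrawing along the tool axis.

Emit:
play_rows(
  plan=[
    [0, 0, -0.4, 0, 0, 0],
    [0, 0, -0.6, 0, 0, 0],
    [0, 0, -0.8, 0, 0, 0],
    [0, 0, -1, 0, 0, 0],
    [0, 0, -1, 0, 0, 0],
    [0, 0, -1, 0, 0, 0],
    [0, 0, -1, 0, 0, 0],
    [0, 0, -1, 0, 0, 0],
    [0, 0, -1, 0, 0, 0],
    [0, 0, -1, 0, 0, 0],
    [0, 0, -1, 0, 0, 0],
    [0, 0, -1, 0, 0, 0],
    [0, 0, 0, 0, 0, 0],
    [0, 0, 0, 0, 0, 0],
    [0, 0, 0, 0, 0, 0],
    [0, 0, 0, 0, 0, 0],
  ],
)

```text
clock: 19.18
tool_pos: [0.455, 0.0399, 0.1441]
orientation: [-126.2, 30.6, -52.2]
force: [-0.3, 0.5, -0.1]
opening: 0.0521
gripper_force: 0.0
```

Run:
```python
from look import *
x,T,q=look("a5")
```

```text
19.1833 [0.455  0.0399 0.1441] [-29.5  13.5 -28.9 -67.7 -68.4  91.3] [-0.2885  0.457  -0.0951] 0.0
side cap [[0.495, 0.1, 0.092]]
side toe [[0.664, 0.11, 0.01], [0.671, 0.108, 0.028]]
top cap [[0.497, 0.098, 0.094]]
top toe []
```

View pics/a5.png

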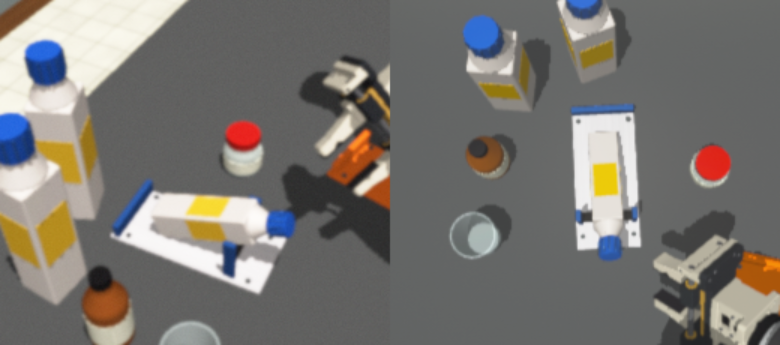

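The bottle lies on the bar between the posts, with its cap at (281,223) and toe on the plate. The hand is clear and the wrist force is near zero.

```bash
python3 -c "from plant import *; print(close_job())"
```

```text
the job is handed in; nothing more can be done
None
```

I tipped the bottle gently onto the padded bar between the posts, at about 70° with its toe on the plate. The hand then withdrew clear and I handed the job in at about 19 s; no verdict was shown.

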